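# Rap the stuck blank out of the die cup

### The job

One of the two hinged die cups has a brass blank stuck in it. Take that cup by its crossbar, swing it over and lay it down gently on its rest above the tray, with the blank still in it; then rap it by raising the crossbar a good way off the rest and letting it drop, until the blank falls out into the tray. Leave the cup turned over, do not pick the blank out with the fingers, and leave the other, empty die cup as it is.

Things in the scene. Friction and masses are not known exactly. Their poses are not given: they have to be found in the camera images.
- blank: The brass blank: a plain round slug, 32 mm in diameter, 22 mm high, 0.1 kg; origin at its centre. It starts in the cup of the loaded fixture, its top 13 mm below the mouth, where three small spring nubs in the cup wall reach over its edge: gently turned upside down it stays in; a knock throws it past the nubs.
- loaded_cup (a joint): Swing angle (rad) of the dark steel cup, 43 mm wide and 40 mm high, that holds the blank: 0 = home, mouth up; 3.14 = turned over on its far rest, mouth down over the tray. Cup, two side bars and crossbar swing as one, 0.35 kg, falling freely to the nearer rest. Dropped on the far rest from 40 to 70 mm lift at the crossbar it knocks the blank free; lowered gently it does not.
- loaded_bar (a point): Middle of the crossbar to handle the cup by: round steel, 10 mm thick, 68 mm free length, parallel to the hinge and 108 mm from it. 60 mm above the table at either rest, 168 mm at the top of its half circle; being round it turns between the fingers. Below it only the base plate (8 mm high); 52 mm from its axis to the cup. Turns with the cup; y along the bar.
- loaded_hinge (a point): Middle of the hinge axis, 60 mm above the table, fixed to the stand. z up, y along the hinge; cup and crossbar lie towards -x at home (the robot's side) and +x when turned over. The cup's axis is 34 mm from the hinge. Base plate 246 mm by 116 mm, centred below this point.
- loaded_tray (a point): Centre of the inner floor of the aluminium tray fixed on the stand, 11 mm above the table and 40 mm beyond the hinge; x away from the hinge, y along it, z up. The tray is 90 mm by 78 mm inside with walls 21 mm high. The mouth of the turned-over cup hangs 49 mm above this floor.
- loaded_seat (a point): Where the centre of the blank is while it sits in the cup; moves with the cup. It is 34 mm from the hinge axis.
- empty_cup (a joint): Swing angle of the cup on the other, like fixture, which has nothing in it; 0 = home. To be left alone.

How it is judged (in metres and radians):
On the way:
1. the cup lies turned over on its rest with the blank still in it (value of joint loaded_cup above 3.05 rad and distance between blank and loaded_seat below 0.006 m), for 0.2 s.
At the end, for the whole second after the job is handed in: The blank lies still within the walls of the loaded fixture's tray, its centre less than 28 mm above the tray floor; the loaded cup lies turned over on its rest (angle above 3.0 rad); the empty cup is at home (below 0.15 rad) (x of blank in the frame of loaded_tray between -0.045 and 0.045 m and y of blank in the frame of loaded_tray between -0.039 and 0.039 m and z of blank in the frame of loaded_tray below 0.028 m and linear speed of blank below 0.03 m/s and value of joint loaded_cup above 3 rad and value of joint empty_cup below 0.15 rad); the robot touches nothing.
It fails at once if the empty die cup is swung up (value of joint empty_cup above 0.15 rad).
It fails at once if the fingers take hold of the blank (contact force between the fingers and blank above 0.5 N).
It also fails if it takes over 40 s, if anything falls off the work surface, if the arm or the gripper's body presses on something with over 40 N, if the wrist force passes 120 N, or if a joint passes its speed limit or range.

### The arm

A 6-joint arm with a two-finger parallel gripper is mounted at the origin on a cart in front of the work surface, level with it; the furniture and walls round the work are solid. World frame = base frame: x ahead of the robot, y to its left, z up, the work surface at z = 0. Lengths are in mm, angles in rad, forces in N, time in s.
With the tool pointing down it reaches from about 350 to 875 mm from the base axis. Payload 4.2 kg.
Tool frame: the origin (TCP) lies between the finger pads; the fingertips stand 11 mm ahead of it and the grasp point (between the pads) lies 8 mm behind it; z points along the fingers, y is the direction in which the jaws open and shut (so a half turn about z gives the same grasp; the last joint's range is limited). The gripper opens to 85 mm and grips with 20 to 120 N. Pads are 22 mm wide; open, the fingers measure 114 mm over their backs; the gripper's body (76 mm by 85 mm) begins 54 mm behind the grasp point. The pads swing forward as they close: fully open they stand 13 mm farther back than shut.
Start: joints at [-0.989, 0.385, 0.008, 0, -1.194, -0.259], TCP at [198.28, -592.693, 242.312] pointing down, gripper open.
Joint ranges: [-3.14, 3.14], [-1.21, 2.06], [-1.07, 1.41], [-3.16, 2.05], [-2.99, -0.16], [-3.1, 3.1]. Speed limits (rad/s): [2.79, 2.79, 3.14, 3.14, 3.14, 3.14].

### API

Orientations are given as a unit quaternion [x, y, z, w].
In Python, from bench import * gives the robot as it stands.
- The arm moves only by the tool servo_tool, never from a script. Its argument "rows" is a list of rows, each a list of 7 numbers: the opening, from 0 (shut) to 1 (fully open), then the shift along the tool's x, y, z in cm, then the turn, a rotation vector about the tool's x, y, z in degrees. A call has 1 to 12 rows; each row shifts and turns the commanded pose from where the row before left it, along the tool's axes as they then stand; what a row does not reach is not made up. A row lasts 1/10 s, in which the tool goes at most 50 mm and 8.59 degrees, less where a joint would pass 70% of its speed; a pose out of reach is approached as far as the arm can. A call is refused whole if a number of a shift passes 5 or a number of a turn 8.59, either way. A call with a gripper value outside its range is refused whole. The fingers move at their own pace and stop on an object; the grip force is fixed at half the most. Time passes only in rows, so rows that do not move let the fingers close. It gives the time, the measured TCP pose, the force and the opening at its end, in the units of the state.
- read_state(): the state, without advancing time (a new reading comes with each control period).
- get_image(name): name is "scene" or "top" or "wrist"; returns a dict with "image" (480x640x3 uint8, red, green, blue), "mtx" (3x3 intrinsics, pixels), "extrinsics" (4x4, takes a point from camera to world coordinates). Camera axes: x right, y up, looking along -z (the intrinsics and any distortion apply to the point x, -y, -z); pixel columns grow to the right and rows downward; lengths in mm; the calibration is good to about 2 mm. A picture is of the moment at which its call begins. There is no depth.
- job_done(): hands the job in, once; it reports no verdict.
The state is a dict: "clock": time; "joints": joint angles; "joint_vel": joint speeds; "joint_efforts": joint torques, N m; "position": TCP position; "ee_rot": TCP orientation; "contact_force": force on the tool from outside, world axes, zero at the start; "wrist_torque": the same for the moment, N m; "gripper_width": finger opening in mm.
Only numpy, scipy, OpenCV 4.12 (cv2) and the standard library are available. Lean on these libraries where they do the work, as an engineer would, in place of code of your own. Each camera call takes 0.05 s, during which the arm holds its last target. There are 200 camera calls.

## Working session

There is one attempt and no reset: what is moved stays moved. The work goes in short steps, Python scripts to look and compute and a tool call to move; the robot and the scene stay as the last step left them, time stands still between calls to the robot, and variables do not carry over. Pictures are saved under pics/ and viewed, about 8 in all and at most 12, crops included, and the job is handed in when it is done.

Besides the shell and the picture viewer there is one more tool, called after "Request:" by a JSON object that holds its "api" and its "payload", one argument or row to a line. servo_tool: Moves the arm, as the interface text tells. Its arguments: {"type":"object","properties":{"rows":{"type":"array","items":{"type":"array","items":{"type":"number"}}}},"required":["rows"]}

```bash
mkdir -p pics; ls
python3 - <<'E'
from bench import *
import cv2, json, numpy as np
s=read_state(); print(s)
for n in ["top","scene"]:
    d=get_image(n); cv2.imwrite(f"pics/{n}0.png",d["image"][:,:,::-1]); np.savez(f"pics/{n}0.npz",**d)
    print(n,np.array(d["mtx"]).round(1).tolist(),np.array(d["extrinsics"]).round(3).tolist(),[k for k in d])
E
```

```text
pics
{'clock': 0.0, 'joints': array([-9.89411521e-01,  3.85557840e-01,  6.63065444e-03, -5.31639649e-04,
       -1.19400019e+00, -2.58618935e-01]), 'joint_vel': array([ 1.40540113e-04,  2.65977854e-05, -9.67991858e-04,  9.87161398e-04,
       -1.50409006e-03, -1.36343773e-03]), 'joint_efforts': array([-1.51022534e-03, -3.92291164e+01,  1.88400882e+01,  4.18626577e+00,
       -4.69657636e-03,  7.15818743e-06]), 'position': array([ 198.1039163 , -592.17968388,  241.21783077]), 'ee_rot': array([-1.60586433e-01,  9.87021176e-01,  1.07366305e-03, -2.08886099e-04]), 'contact_force': array([ 0.34282414,  0.52065865, -0.44015776]), 'wrist_torque': array([ 0.02722312,  0.0137483 , -0.01796593]), 'gripper_width': 85.31341590222216}
top [[529.5, 0.0, 324.6], [0.0, 529.5, 241.3], [0.0, 0.0, 1.0]] [[-0.003, 0.997, -0.077, 434.368], [-1.0, -0.005, -0.024, 8.875], [-0.025, 0.077, 0.997, 908.193], [0.0, 0.0, 0.0, 1.0]] ['image', 'mtx', 'extrinsics']
scene [[443.1, 0.0, 322.0], [0.0, 443.1, 239.0], [0.0, 0.0, 1.0]] [[-0.898, 0.26, -0.355, 204.684], [-0.44, -0.515, 0.735, 642.31], [0.008, 0.817, 0.577, 579.794], [0.0, 0.0, 0.0, 1.0]] ['image', 'mtx', 'extrinsics']
```

View pics/top0.png

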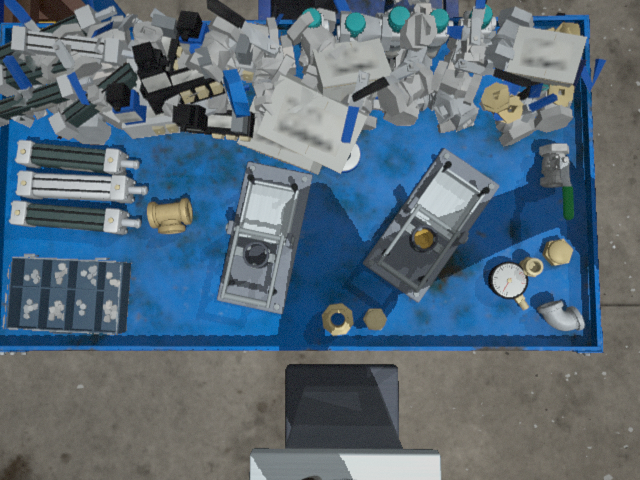

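View pics/scene0.png

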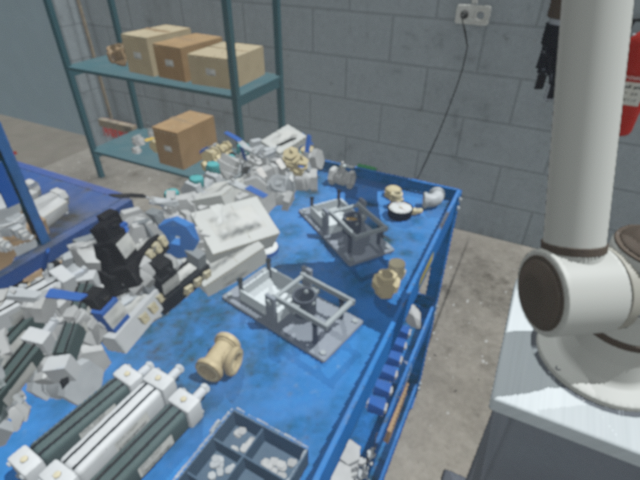

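The top view shows the brass blank in the right-hand fixture, with the blank at about (423,238). The left fixture is empty. I'll zoom in on the loaded one.

Run:
```python
import cv2
i=cv2.imread("pics/top0.png")[140:310,355:505]; a=cv2.resize(i,None,fx=3.5,fy=3.5,interpolation=cv2.INTER_CUBIC)
cv2.imwrite("pics/c1.png",a)
```

```text
(no output)
```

View pics/c1.png

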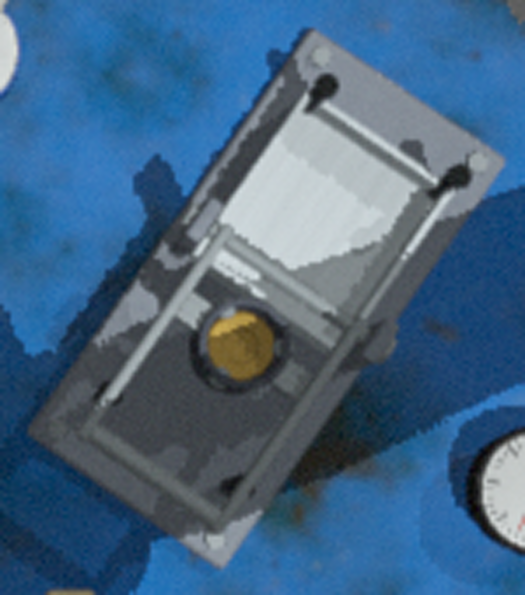

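The crop shows the blank in the cup at (240,345). The plate corners are at about (315,28), (503,160), (222,568) and (30,432), and the crossbar runs from about (95,432) to (220,520).

```bash
cat > h.py <<'E'
import numpy as np
from scipy.spatial.transform import Rotation as R
def ray(d,px,z):
    K=np.array(d["mtx"]);E=np.array(d["extrinsics"])
    v=np.linalg.inv(K)@[px[0],px[1],1]; v=E[:3,:3]@[v[0],-v[1],-v[2]]
    return E[:3,3]+v*(z-E[2,3])/v[2]
def proj(d,P):
    K=np.array(d["mtx"]);E=np.array(d["extrinsics"])
    c=E[:3,:3].T@(np.array(P)-E[:3,3]); q=K@[c[0],-c[1],-c[2]]; return q[:2]/q[2]
E
python3 - <<'E'
from h import *
d=dict(np.load("pics/top0.npz")); s=dict(np.load("pics/scene0.npz"))
c=lambda p:(np.array(p)/3.5+[355,140]-.4)
P=[ray(d,c(p),8) for p in [(315,28),(503,160),(222,568),(30,432)]]
ctr=sum(P)/4; print("ctr",ctr.round(1),"len",np.linalg.norm(P[0]-P[3]),np.linalg.norm(P[1]-P[2]),"wid",np.linalg.norm(P[0]-P[1]),np.linalg.norm(P[3]-P[2]))
for a,b in((3,0),(2,1)): v=P[b]-P[a]; print("yaw",np.degrees(np.arctan2(v[1],v[0])))
B=[ray(d,c(p),60) for p in [(95,432),(220,520)]]; m=(B[0]+B[1])/2; v=B[0]-B[1]
print("bar",m.round(1),np.linalg.norm(v),"yaw",np.degrees(np.arctan2(v[1],v[0]))-90)
print("blank",ray(d,c((240,345)),67).round(1))
v=P[0]-P[3]+P[1]-P[2]; u=v/np.linalg.norm(v); print("u",u.round(3),"bar from ctr",((m-ctr)@u), (m-ctr)@[-u[1],u[0],0])
H=np.array([ctr[0],ctr[1],60]); print("hinge scene px",proj(s,H),"bar pred",proj(s,H-108*u),proj(s,H-108*u+34*np.array([-u[1],u[0],0])),proj(s,H-108*u-34*np.array([-u[1],u[0],0])))
E
python3 - <<'E'
import cv2
i=cv2.imread("pics/scene0.png")[185:275,290:410]; cv2.imwrite("pics/c2.png",cv2.resize(i,None,fx=5,fy=5,interpolation=cv2.INTER_CUBIC))
E
```

```text
ctr [ 533.1 -150.7    8. ] len 243.32534040175437 241.83964614486052 wid 111.608875759958 112.79978771204357
yaw -35.55159599541048
yaw -35.266525424272594
bar [445.  -89.8  60. ] 69.0652575936778 yaw -35.55188076599787
blank [ 504.  -127.2   67. ]
u [ 0.815 -0.579  0.   ] bar from ctr -107.05894887725267 -1.3935389634992563
hinge scene px [343.97810581 208.09851748] bar pred [370.56494212 232.00386192] [356.71489178 236.36423548] [384.01864206 227.76827028]
```

View pics/c2.png

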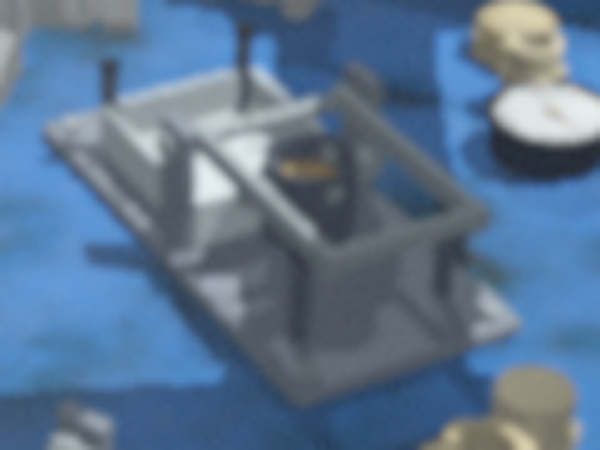

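The scene view confirms the bar: its ends are at about (355,237) and (386,229), against predictions of (356.7,236.4) and (384,227.8). Hinge is at (532.8,-150.3) and u=(0.815,-0.579). Next I turn tool y to −u, then move across.

Request:
{"api": "servo_tool", "payload": {
  "rows": [
    [0.5, 0, 0, 0, 0, 0, -7.2],
    [0.5, 0, 0, 0, 0, 0, -7.2],
    [0.5, 0, 0, 0, 0, 0, -7.2],
    [0.5, 0, 0, 0, 0, 0, -7.2],
    [0.5, 0, 0, 0, 0, 0, -7.2],
    [0.5, 0, 0, 0, 0, 0, 0]
  ]
}}

```text
clock: 0.7
position: [198.2, -592.4, 241.7]
ee_rot: [-0.458, 0.889, 0.001, 0.0]
contact_force: [0.0, 0.5, 0.4]
gripper_width: 42.8
```

Request:
{"api": "servo_tool", "payload": {
  "rows": [
    [0.5, -4.6, 0.75, 0, 0, 0, 0],
    [0.5, -4.6, 0.75, 0, 0, 0, 0],
    [0.5, -4.6, 0.75, 0, 0, 0, 0],
    [0.5, -4.6, 0.75, 0, 0, 0, 0],
    [0.5, -4.6, 0.75, 0, 0, 0, 0],
    [0.5, -4.6, 0.75, 0, 0, 0, 0],
    [0.5, -4.6, 0.75, 0, 0, 0, 0],
    [0.5, -4.6, 0.75, 0, 0, 0, 0],
    [0.5, -4.6, 0.75, 0, 0, 0, 0],
    [0.5, -4.6, 0.75, 0, 0, 0, 0],
    [0.5, -4.6, 0.75, 0, 0, 0, 0],
    [0.5, -4.6, 0.75, 0, 0, 0, 0]
  ]
}}

```text
clock: 1.9
position: [445.9, -89.1, 242.5]
ee_rot: [-0.457, 0.89, -0.0, 0.0]
contact_force: [2.0, -1.4, 0.0]
gripper_width: 42.7
```

Request:
{"api": "servo_tool", "payload": {
  "rows": [
    [0.5, 0, 0, 3, 0, 0, 0],
    [0.5, 0, 0, 3, 0, 0, 0],
    [0.5, 0, 0, 0, 0, 0, 0],
    [0.5, 0, 0, 0, 0, 0, 0],
    [0.5, 0, 0, 0, 0, 0, 0]
  ]
}}

```text
clock: 2.4
position: [446.7, -91.3, 183.9]
ee_rot: [-0.457, 0.889, -0.001, 0.001]
contact_force: [-0.5, -0.1, 1.4]
gripper_width: 42.8
```

```bash
cat >> h.py <<'E'
U=np.array([.815,-.579,0]);H=np.array([532.8,-150.3,60])
def off(s,T):
    r=R.from_quat(s["ee_rot"]); return (r.inv().apply(np.array(T)-s["position"])).round(1)
E
python3 - <<'E'
from bench import *
from h import *
import cv2
d=get_image("wrist");cv2.imwrite("pics/w1.png",d["image"][:,:,::-1]);np.savez("pics/w1.npz",**d)
s=read_state();r=R.from_quat(s["ee_rot"]).as_matrix()
print(s["clock"],s["position"].round(1),r.round(3),s["joints"].round(2),s["gripper_width"])
B=H-108*U; print("bar",B,"off",off(s,B),"px",proj(d,B),proj(d,B+34*np.array([-U[1],U[0],0])),proj(d,B-34*np.array([-U[1],U[0],0])))
E
```

```text
2.45 [446.6 -91.4 184. ] [[-0.582 -0.813  0.003]
 [-0.813  0.582  0.   ]
 [-0.002 -0.003 -1.   ]] [ 0.16  0.15 -0.48  0.   -0.94 -0.78] 42.77981961373321
bar [444.78  -87.768  60.   ] off [ -1.6   3.9 124. ] px [330.90811742 239.33438322] [330.889437   283.62952577] [330.92819672 191.72219041]
```

View pics/w1.png

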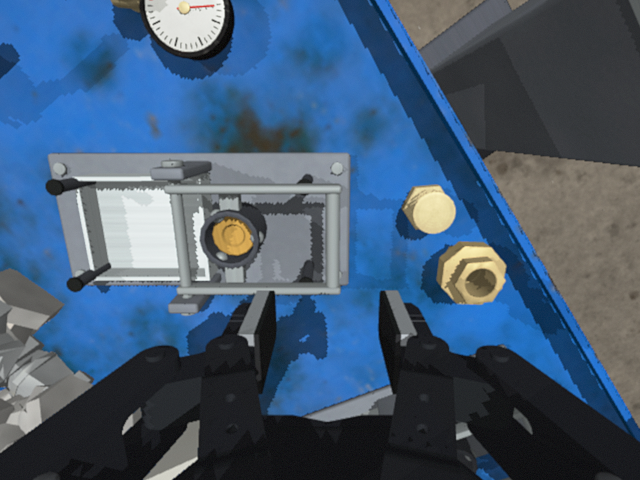

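The wrist view shows the bar as a vertical strip near column 335, rows 185–292, between the fingers' columns. I'll measure the column precisely.

Run:
```python
from h import *
d=dict(np.load("pics/w1.npz")); g=d["image"].astype(int)
for r0 in (200,235,265): print(r0, g[r0:r0+15,320:356].mean(axis=(0,2)).round().astype(int).tolist())
print("hinge/post rows"); print(proj(d,H),proj(d,H+108*U))
for c in (330,335,340): print(c,ray(d,(c,239.3),60).round(1), (H-108*U).round(1))
```

```text
200 [87, 88, 98, 117, 134, 119, 113, 130, 148, 160, 167, 171, 173, 173, 170, 164, 157, 144, 129, 117, 131, 143, 144, 144, 145, 146, 142, 134, 124, 109, 105, 109, 110, 110, 110, 111]
235 [63, 65, 88, 119, 132, 114, 109, 130, 148, 160, 166, 170, 172, 171, 169, 164, 154, 140, 124, 122, 142, 153, 152, 152, 152, 153, 145, 131, 111, 101, 97, 97, 97, 96, 96, 99]
265 [72, 74, 99, 130, 140, 123, 114, 129, 147, 159, 166, 170, 172, 171, 168, 162, 152, 137, 120, 128, 142, 140, 138, 140, 139, 139, 133, 125, 106, 94, 97, 99, 99, 99, 100, 102]
hinge/post rows
[179.32103626 239.62879646] [ 28.0663549  239.92256411]
330 [445.3 -88.2  60. ] [444.8 -87.8  60. ]
335 [442.4 -86.1  60. ] [444.8 -87.8  60. ]
340 [439.5 -84.   60. ] [444.8 -87.8  60. ]
```

The bar centre is at column 332, so the offset is about y +4.6 mm, x −1.5 mm and 127 mm down.

Request:
{"api": "servo_tool", "payload": {
  "rows": [
    [0.5, -0.15, 0.46, 2, 0, 0, 0],
    [0.5, 0, 0, 3, 0, 0, 0],
    [0.5, 0, 0, 3, 0, 0, 0],
    [0.5, 0, 0, 2.5, 0, 0, 0],
    [0.5, 0, 0, 1.5, 0, 0, 0],
    [0.5, 0, 0, 0.7, 0, 0, 0],
    [0.5, 0, 0, 0, 0, 0, 0],
    [0.5, 0, 0, 0, 0, 0, 0]
  ]
}}

```text
clock: 3.25
position: [443.7, -87.2, 56.4]
ee_rot: [-0.458, 0.889, -0.0, 0.001]
contact_force: [0.9, -0.4, 0.4]
gripper_width: 42.6
```

Request:
{"api": "servo_tool", "payload": {
  "rows": [
    [0.3, 0, 0, 0, 0, 0, 0],
    [0.15, 0, 0, 0, 0, 0, 0],
    [0.1, 0, 0, 0, 0, 0, 0],
    [0.0, 0, 0, 0, 0, 0, 0],
    [0.0, 0, 0, 0, 0, 0, 0],
    [0, 0, 0, 0, 0, 0, 0]
  ]
}}

```text
clock: 3.85
position: [444.9, -87.8, 56.4]
ee_rot: [-0.458, 0.889, -0.001, 0.002]
contact_force: [3.7, -6.6, -1.3]
gripper_width: 7.7
```

Request:
{"api": "servo_tool", "payload": {
  "rows": [
    [0, 0, -0.09, -1.41, 0, 0, 0],
    [0, 0, -0.28, -1.39, 0, 0, 0],
    [0, 0, -0.45, -1.34, 0, 0, 0],
    [0, 0, 0, 0, 0, 0, 0]
  ]
}}

```text
clock: 4.25
position: [451.2, -92.3, 98.3]
ee_rot: [-0.458, 0.889, -0.001, 0.002]
contact_force: [2.7, -4.4, -4.4]
gripper_width: 7.6
```

Run:
```python
from bench import *
import cv2
d=get_image("wrist");a=d["image"][:,:,::-1]
b=get_image("scene")["image"][150:290,270:430,::-1]
cv2.imwrite("pics/w2.png",cv2.hconcat([cv2.resize(a,(533,400)),cv2.resize(b,(267,400))[:, :]]))
s=read_state();print(s["position"].round(1),s["contact_force"].round(1))
```

```text
[450.8 -92.1  97.2] [ 4.6 -3.  -4.6]
```

View pics/w2.png

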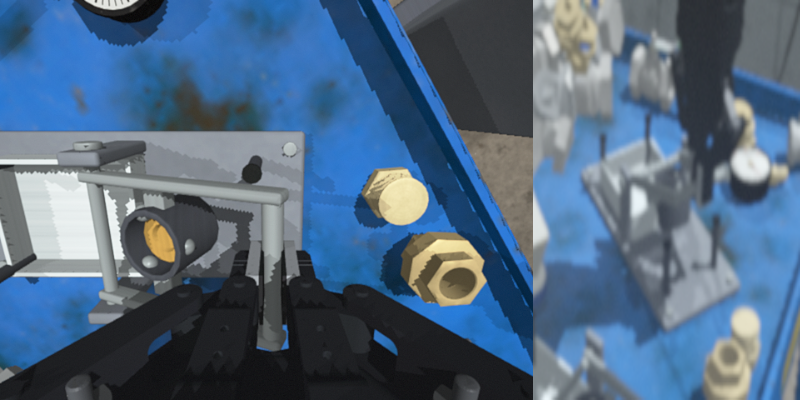

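The bar is gripped, the cup is tilted about 22° and the blank is still seated in it. I'll continue the arc.

Request:
{"api": "servo_tool", "payload": {
  "rows": [
    [0, 0, -0.63, -1.27, 0, 0, 0],
    [0, 0, -0.78, -1.18, 0, 0, 0],
    [0, 0, -0.93, -1.06, 0, 0, 0],
    [0, 0, -1.06, -0.93, 0, 0, 0],
    [0, 0, -1.18, -0.78, 0, 0, 0],
    [0, 0, -1.27, -0.63, 0, 0, 0],
    [0, 0, -1.34, -0.45, 0, 0, 0],
    [0, 0, -1.39, -0.28, 0, 0, 0],
    [0, 0, -1.41, -0.09, 0, 0, 0],
    [0, 0, 0, 0, 0, 0, 0]
  ]
}}

```text
clock: 5.35
position: [532.3, -150.6, 165.2]
ee_rot: [-0.458, 0.889, -0.001, 0.001]
contact_force: [-0.3, -0.9, 8.8]
gripper_width: 7.5
```

Request:
{"api": "servo_tool", "payload": {
  "rows": [
    [0, 0, -1.41, 0.09, 0, 0, 0],
    [0, 0, -1.39, 0.28, 0, 0, 0],
    [0, 0, -1.34, 0.45, 0, 0, 0],
    [0, 0, -1.27, 0.63, 0, 0, 0],
    [0, 0, -1.18, 0.78, 0, 0, 0],
    [0, 0, -1.06, 0.93, 0, 0, 0],
    [0, 0, 0, 0, 0, 0, 0]
  ]
}}

```text
clock: 6.05
position: [594.7, -194.9, 130.6]
ee_rot: [-0.458, 0.889, -0.0, 0.001]
contact_force: [3.3, 1.0, 3.1]
gripper_width: 7.7
```

Request:
{"api": "servo_tool", "payload": {
  "rows": [
    [0, 0, -0.93, 1.06, 0, 0, 0],
    [0, 0, -0.78, 1.18, 0, 0, 0],
    [0, 0, -0.63, 1.27, 0, 0, 0],
    [0, 0, -0.45, 1.34, 0, 0, 0],
    [0, 0, -0.2, 0.92, 0, 0, 0],
    [0, 0, -0.06, 0.46, 0, 0, 0],
    [0, 0, -0.06, 0.46, 0, 0, 0],
    [0, 0, 0, 0, 0, 0, 0],
    [0, 0, 0, 0, 0, 0, 0]
  ]
}}

```text
clock: 6.95
position: [619.9, -212.9, 64.4]
ee_rot: [-0.458, 0.889, -0.001, 0.001]
contact_force: [5.3, -0.0, 2.4]
gripper_width: 7.9
```

Request:
{"api": "servo_tool", "payload": {
  "rows": [
    [0, 0, -0.02, 0.2, 0, 0, 0],
    [0, 0, -0.02, 0.2, 0, 0, 0],
    [0, 0, 0, 0.2, 0, 0, 0],
    [0, 0, 0, 0.15, 0, 0, 0],
    [0, 0, 0, 0.1, 0, 0, 0],
    [0, 0, 0, 0, 0, 0, 0],
    [0, 0, 0, 0, 0, 0, 0]
  ]
}}

```text
clock: 7.65
position: [620.5, -213.4, 55.6]
ee_rot: [-0.458, 0.889, -0.001, 0.002]
contact_force: [6.0, -1.6, -0.1]
gripper_width: 7.4
```

Request:
{"api": "servo_tool", "payload": {
  "rows": [
    [0, 0, 0, 0.1, 0, 0, 0],
    [0, 0, 0, 0.1, 0, 0, 0],
    [0, 0, 0, 0, 0, 0, 0],
    [0, 0, 0, 0, 0, 0, 0]
  ]
}}

```text
clock: 8.05
position: [620.5, -213.4, 53.8]
ee_rot: [-0.458, 0.889, -0.002, 0.002]
contact_force: [6.9, -1.7, -0.1]
gripper_width: 7.6
```

Run:
```python
from bench import *
import cv2
a=get_image("wrist")["image"][:,:,::-1]
b=get_image("scene")["image"][140:290,270:430,::-1]
cv2.imwrite("pics/w3.png",cv2.hconcat([cv2.resize(a,(400,300)),cv2.resize(b,(400,300))]))
s=read_state();print(s["position"].round(1),s["contact_force"].round(1))
```

```text
[ 620.5 -213.4   53.8] [ 6.4 -2.  -1.1]
```

View pics/w3.png

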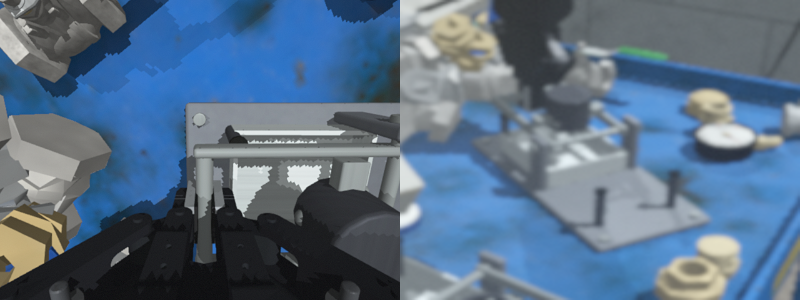

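The cup is turned almost over and there is no reaction force yet. I'll keep lowering in small steps until I feel the rest.

Request:
{"api": "servo_tool", "payload": {
  "rows": [
    [0, 0, 0, 0.1, 0, 0, 0],
    [0, 0, 0, 0.1, 0, 0, 0],
    [0, 0, 0, 0, 0, 0, 0],
    [0, 0, 0, 0, 0, 0, 0]
  ]
}}

```text
clock: 8.55
position: [620.6, -213.4, 51.9]
ee_rot: [-0.458, 0.889, -0.002, 0.002]
contact_force: [6.1, -2.3, 1.0]
gripper_width: 7.8
```

Run:
```python
from bench import *
from h import *
d=get_image("wrist");g=d["image"].astype(int)
np.savez("pics/w4.npz",**d)
s=read_state();print(s["clock"],s["position"].round(1),s["contact_force"].round(1),s["wrist_torque"].round(2))
V=np.array([-U[1],U[0],0]); H2=np.array([532.2,-149.8,60])
for th in (0,3,6):
    t=np.radians(th); B=H2+108*(U*np.cos(t)+np.array([0,0,1])*np.sin(t))
    print(th,[proj(d,B+k*V).round(1) for k in (20,0,-20,-34)])
for r0 in (250,290,320,350): print(r0,g[r0:r0+4,305:355].mean(axis=(0,2)).round().astype(int).tolist())
```

```text
8.6 [ 620.6 -213.4   51.9] [ 6.2 -1.5  0.2] [-0.58 -1.66  0.09]
0 [array([326.6, 381. ]), array([326.6, 335. ]), array([326.5, 285.2]), array([326.4, 247.7])]
3 [array([326.9, 390.7]), array([326.9, 343.3]), array([326.8, 291.7]), array([326.8, 252.8])]
6 [array([328.1, 401.2]), array([328.1, 352.3]), array([328.1, 298.8]), array([328.1, 258.4])]
250 [82, 78, 84, 99, 103, 94, 95, 103, 109, 117, 119, 119, 120, 120, 123, 127, 129, 128, 129, 130, 130, 129, 130, 128, 129, 129, 129, 128, 128, 128, 121, 116, 119, 122, 122, 118, 117, 118, 118, 118, 118, 118, 118, 118, 118, 118, 119, 119, 119, 119]
290 [106, 87, 77, 74, 76, 76, 75, 74, 88, 107, 119, 129, 138, 144, 150, 155, 159, 161, 163, 164, 165, 165, 166, 165, 165, 163, 161, 159, 156, 152, 147, 140, 133, 127, 118, 111, 112, 114, 112, 112, 110, 108, 108, 107, 107, 108, 107, 107, 122, 139]
320 [116, 116, 116, 117, 118, 112, 73, 26, 23, 22, 25, 65, 101, 116, 122, 126, 132, 136, 138, 141, 143, 144, 146, 147, 148, 148, 149, 145, 141, 130, 107, 87, 65, 37, 21, 23, 23, 29, 81, 112, 115, 113, 114, 115, 116, 116, 116, 116, 116, 115]
350 [30, 26, 24, 26, 27, 34, 43, 45, 46, 45, 34, 34, 58, 67, 68, 69, 69, 68, 69, 69, 70, 69, 70, 70, 69, 69, 69, 70, 68, 68, 68, 68, 50, 22, 16, 19, 18, 19, 19, 18, 17, 18, 21, 29, 30, 30, 31, 30, 29, 30]
```

Request:
{"api": "servo_tool", "payload": {
  "rows": [
    [0, 0, 0, 0.1, 0, 0, 0],
    [0, 0, 0, 0.1, 0, 0, 0],
    [0, 0, 0, 0.1, 0, 0, 0],
    [0, 0, 0, 0, 0, 0, 0],
    [0, 0, 0, 0, 0, 0, 0]
  ]
}}

```text
clock: 9.1
position: [620.6, -213.4, 50.3]
ee_rot: [-0.458, 0.889, -0.002, 0.002]
contact_force: [4.3, -0.6, 6.3]
gripper_width: 7.4
```

Run:
```python
from bench import *
from h import *
import cv2
d=get_image("wrist");np.savez("pics/w5.npz",**d)
s=read_state();print(s["clock"],s["position"].round(1),s["contact_force"].round(1))
a=dict(np.load("pics/w4.npz"))["image"];b=d["image"]
ga,gb=[cv2.cvtColor(i,cv2.COLOR_RGB2GRAY) for i in (a,b)]
def shift(y0,y1,x0,x1,n):
    t=ga[y0:y1,x0:x1]; m=12; w=gb[y0-m:y1+m,x0-m:x1+m]
    r=cv2.matchTemplate(w,t,cv2.TM_CCOEFF_NORMED);_,v,_,l=cv2.minMaxLoc(r);print(n,l[0]-m,l[1]-m,round(v,3))
shift(222,262,310,400,"sidebar near bar"); shift(222,262,420,520,"sidebar mid"); shift(160,215,300,340,"plate corner");shift(310,400,480,580,"cup")
sc=get_image("scene");np.savez("pics/s5.npz",**sc)
f=cv2.resize(b[200:440,290:620,::-1],None,fx=1.25,fy=1.25)
g=cv2.resize(sc["image"][150:240,290:400,::-1],None,fx=3.33,fy=3.33,interpolation=cv2.INTER_CUBIC)[:300]
print(f.shape,g.shape);h=min(len(f),len(g));cv2.imwrite("pics/w5.png",cv2.hconcat([f[:h],g[:h]]))
```

```text
9.15 [ 620.6 -213.4   50.3] [ 4.6 -1.9  6.7]
sidebar near bar 0 0 0.993
sidebar mid 1 1 0.967
plate corner 0 1 0.97
cup 1 2 0.979
(300, 412, 3) (300, 366, 3)
```

View pics/w5.png

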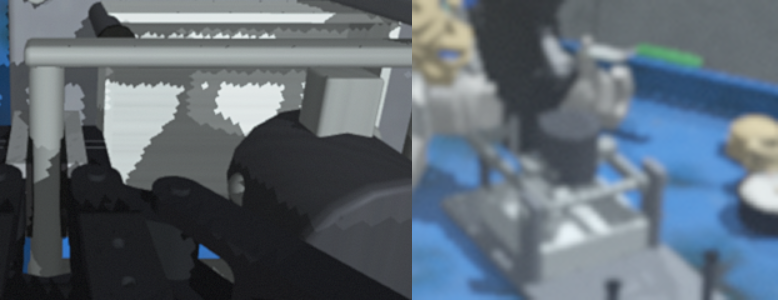

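Contact now: the vertical force rose to about 6.5 N, so the cup is on its rest at TCP z≈50 with the blank held. I'll hold it, then re-grip nearer the fingertips.

Request:
{"api": "servo_tool", "payload": {
  "rows": [
    [0, 0, 0, 0.1, 0, 0, 0],
    [0, 0, 0, 0, 0, 0, 0],
    [0, 0, 0, 0, 0, 0, 0],
    [0, 0, 0, 0, 0, 0, 0]
  ]
}}

```text
clock: 9.6
position: [620.6, -213.5, 50.3]
ee_rot: [-0.458, 0.889, -0.002, 0.002]
contact_force: [3.2, 0.3, 10.8]
gripper_width: 7.4
```

Request:
{"api": "servo_tool", "payload": {
  "rows": [
    [0.5, 0, 0, 0, 0, 0, 0],
    [0.5, 0, 0, 0, 0, 0, 0],
    [0.5, 0, 0, 0, 0, 0, 0],
    [0.5, 0, 0, -0.5, 0, 0, 0],
    [0.5, 0, 0, -0.2, 0, 0, 0],
    [0.5, 0, 0, 0, 0, 0, 0],
    [0.5, 0, 0, 0, 0, 0, 0],
    [0.5, 0, 0, 0, 0, 0, 0]
  ]
}}

```text
clock: 10.4
position: [618.6, -213.0, 55.2]
ee_rot: [-0.458, 0.889, -0.0, -0.0]
contact_force: [3.5, -3.6, -0.2]
gripper_width: 42.6
```

Run:
```python
from bench import *
from h import *
import cv2
s=read_state();print(s["clock"],s["position"].round(1),s["contact_force"].round(1),s["gripper_width"])
d=get_image("wrist");sc=get_image("scene")
f=cv2.resize(d["image"][200:440,290:620,::-1],None,fx=1.25,fy=1.25)
g=cv2.resize(sc["image"][150:240,290:400,::-1],None,fx=3.334,fy=3.334,interpolation=cv2.INTER_CUBIC)[:300]
cv2.imwrite("pics/w6.png",cv2.hconcat([f,g]))
```

```text
10.4 [ 618.6 -213.    55.2] [ 3.5 -3.6 -0.2] 42.58953194222652
```

View pics/w6.png

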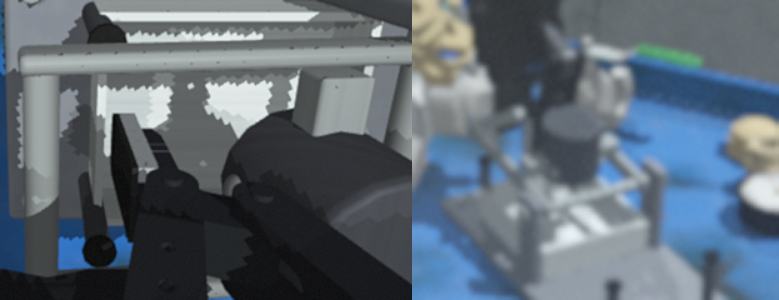

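The cup rests turned over and there is no blank in the tray yet. Now I close, lift the bar about 55 mm along the arc, tilt 15° so the fall runs along the fingers, and check.

Request:
{"api": "servo_tool", "payload": {
  "rows": [
    [0.3, 0, -0.15, 0, 0, 0, 0],
    [0.1, 0, 0, 0, 0, 0, 0],
    [0, 0, 0, 0, 0, 0, 0],
    [0, 0, 0, 0, 0, 0, 0],
    [0, 0, 0, 0, 0, 0, 0],
    [0, 0, 0, 0, 0, 0, 0]
  ]
}}

```text
clock: 11.1
position: [620.2, -214.1, 55.3]
ee_rot: [-0.458, 0.889, -0.0, 0.0]
contact_force: [2.7, -4.3, -2.0]
gripper_width: 7.8
```

Request:
{"api": "servo_tool", "payload": {
  "rows": [
    [0, 0, 0.09, -1.41, 0, 0, 0],
    [0, 0, 0.28, -1.39, 0, 0, 0],
    [0, 0, 0.45, -1.34, 0, 0, 0],
    [0, 0, 0.63, -1.27, 0, 0, 0],
    [0, 0, 0.1, -0.2, 0, 0, 0],
    [0, 0, 0, 0, 7.5, 0, 0],
    [0, 0, 0, 0, 7.5, 0, 0],
    [0, 0, 0, 0, 0, 0, 0],
    [0, 0, 0, 0, 0, 0, 0]
  ]
}}

```text
clock: 12.0
position: [607.6, -205.1, 113.4]
ee_rot: [-0.454, 0.881, -0.117, 0.061]
contact_force: [3.2, -5.4, 4.0]
gripper_width: 7.5
```

Run:
```python
from bench import *
from h import *
import cv2
s=read_state();print(s["clock"],s["position"].round(1),s["contact_force"].round(1),s["gripper_width"])
d=get_image("wrist");sc=get_image("scene")
f=cv2.resize(d["image"][:,:,::-1],(400,300))
g=cv2.resize(sc["image"][150:240,290:400,::-1],None,fx=3.334,fy=3.334,interpolation=cv2.INTER_CUBIC)[:300]
cv2.imwrite("pics/w7.png",cv2.hconcat([f,g]))
# scene: predicted bar end (near side) for lift angles
V=np.array([-U[1],U[0],0]); H2=np.array([532.2,-149.8,60])
for th in (0,20,25,30,35):
    t=np.radians(th);B=H2+108*(U*np.cos(t)+np.array([0,0,1])*np.sin(t))
    print(th,108*np.sin(t).round(2),[((proj(sc,B+k*V)-[290,150])*3.334+[400,0]).round() for k in (39,-39)],[(proj(d,B+k*V)*.625).round() for k in (39,-39)], off(s,B))
```

```text
12.0 [ 607.6 -205.1  113.4] [ 3.2 -5.4  4. ] 7.513575366790766
0 0.0 [array([457., 138.]), array([551., 114.])] [array([203., 212.]), array([203., 126.])] [-1.4  0.  55.3]
20 36.720000000000006 [array([460.,  96.]), array([557.,  73.])] [array([199., 238.]), array([198., 137.])] [-1.4 -3.3 17.9]
25 45.36 [array([463.,  87.]), array([560.,  64.])] [array([200., 247.]), array([199., 140.])] [-1.4 -2.1  8.6]
30 54.0 [array([465.,  79.]), array([563.,  56.])] [array([203., 256.]), array([202., 144.])] [-1.4 -0.1 -0.6]
35 61.559999999999995 [array([469.,  71.]), array([567.,  48.])] [array([207., 266.]), array([207., 148.])] [-1.4  2.7 -9.6]
```

View pics/w7.png

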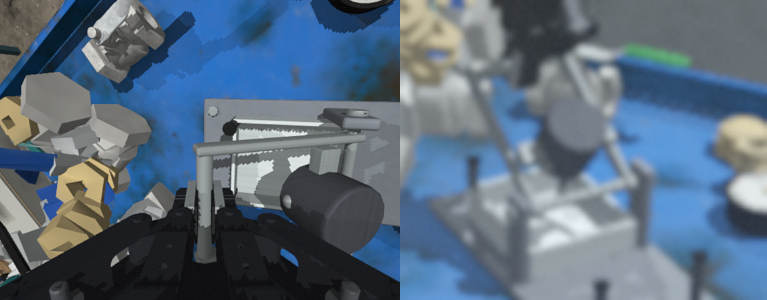

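The scene view puts the bar end at about (468,72), which is a 30–34° lift of about 57 mm. Releasing.

Request:
{"api": "servo_tool", "payload": {
  "rows": [
    [0.55, 0, 0, 0, 0, 0, 0],
    [0.55, 0, 0, 0, 0, 0, 0],
    [0.55, 0, 0, 0, 0, 0, 0],
    [0.55, 0, 0, 0, 0, 0, 0],
    [0.55, 0, 0, 0, 0, 0, 0],
    [0.55, 0, 0, 0, 0, 0, 0],
    [0.55, 0, 0, 0, 0, 0, 0],
    [0.55, 0, 0, -1, 0, 0, 0],
    [0.55, 0, 0, -3, 0, 0, 0],
    [0.55, 0, 0, -4, 0, 0, 0],
    [0.55, 0, 0, 0, 0, 0, 0]
  ]
}}

```text
clock: 13.2
position: [593.3, -192.2, 196.1]
ee_rot: [-0.454, 0.881, -0.119, 0.065]
contact_force: [1.6, 0.3, 0.0]
gripper_width: 47.0
```

Run:
```python
from bench import *
from h import *
import cv2
s=read_state();print(s["clock"],s["position"].round(1),s["contact_force"].round(1),s["gripper_width"])
d=get_image("wrist");sc=get_image("scene")
np.savez("pics/w8.npz",**d)
f=cv2.resize(d["image"][:,:,::-1],(400,300))
g=cv2.resize(sc["image"][150:240,290:400,::-1],None,fx=3.334,fy=3.334,interpolation=cv2.INTER_CUBIC)[:300]
cv2.imwrite("pics/w8.png",cv2.hconcat([f,g]))
for n,i in(("w",d["image"]),("s",sc["image"]),("t",get_image("top")["image"])):
    h=cv2.cvtColor(i,cv2.COLOR_RGB2HSV);m=cv2.inRange(h,(15,110,60),(32,255,255))
    k,_,st,c=cv2.connectedComponentsWithStats(m);print(n,[(st[j,4],c[j].round().tolist()) for j in range(1,k) if st[j,4]>15])
H2=np.array([532.2,-149.8,60]);T=H2+40*U;T[2]=22;print(proj(d,T),proj(sc,T))
```

```text
13.2 [ 593.3 -192.2  196.1] [1.6 0.3 0. ] 47.04008685539153
w []
s []
t [(np.int32(34), [47.0, 22.0])]
[425.60021843 223.03382748] [334.90757709 214.32664439]
```

View pics/w8.png

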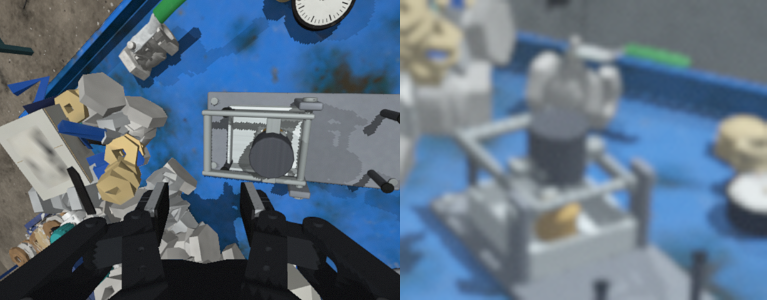

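The scene view shows the brass blank in the tray at about px (337,216), against a predicted tray centre of (335,214). The cup is down on its rest and the gripper is clear. I'll check that the blank is still and measure its position, then hand in.

Request:
{"api": "servo_tool", "payload": {
  "rows": [
    [0.55, 0, 0, -2, 0, 0, 0],
    [0.55, 0, 0, 0, 0, 0, 0],
    [0.55, 0, 0, 0, 0, 0, 0],
    [0.55, 0, 0, 0, 0, 0, 0],
    [0.55, 0, 0, 0, 0, 0, 0]
  ]
}}

```text
clock: 13.85
position: [585.8, -189.6, 206.8]
ee_rot: [-0.454, 0.882, -0.116, 0.059]
contact_force: [-0.0, -0.7, 0.6]
gripper_width: 47.1
```

Run:
```python
from bench import *
from h import *
import cv2
H2=np.array([532.2,-149.8,60]);V=np.array([-U[1],U[0],0])
T=H2+40*U
ok=True
for i in range(2):
    sc=get_image("scene");h=cv2.cvtColor(sc["image"],cv2.COLOR_RGB2HSV)[195:235,315:360]
    m=cv2.inRange(h,(10,60,50),(35,255,255));y,x=np.nonzero(m);c=np.array([x.mean()+315,y.mean()+195])
    P=ray(sc,c,22)-T;print(len(x),c.round(2),"tray xy",(P@U).round(1),(P@V).round(1)); ok&=len(x)>30 and abs(P@U)<29 and abs(P@V)<23
s=read_state();print(s["clock"],s["position"].round(1),s["contact_force"].round(1),ok)
if ok: job_done(); print("handed in")
```

```text
74 [337.49 216.16] tray xy -9.9 -1.3
74 [337.49 216.16] tray xy -9.9 -1.3
13.95 [ 586.  -189.6  207.3] [ 0.   0.1 -0.1] True
the job is handed in; nothing more can be done
handed in
```

The blank is out of the cup and lying in the tray, and I handed the job in at about 14 s. I gripped the loaded cup's crossbar, swung it over and lowered it until the rest pushed back with about 6–11 N. The blank was not in the tray at that point. I then re-gripped the bar, raised it about 57 mm and let it drop. One rap was enough.

- **Blank:** it measured about 10 mm from the tray centre along the tray and 1 mm across, well within the walls. It did not move between two pictures.
- **Loaded cup:** the pictures show it turned over on its rest. I judged its angle by eye and did not measure it.
- **Robot:** the gripper is well clear, with about 0 N on the wrist.
- **Empty cup:** I never went near it, but I did not check it separately at the end.

Two readings disagreed with what I expected:

- **Bar slip:** the bar slid about 6 mm in the fingers during the swing. The cup touched its rest only about 6 mm lower than planned, so I lowered the last stretch by feel.
- **Bar width:** the gripper read 7.4–7.9 mm on the 10 mm bar.

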